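# Load an LED board into the board holder and set the straightedge against it

## Robot

A 6-joint arm with a two-finger parallel gripper is mounted at the origin on the work surface. World frame = base frame: x ahead of the robot, y to its left, z up, the work surface at z = 0. Lengths are in m, angles in rad, forces in N, time in s.
With the tool pointing down it reaches from about 0.35 to 0.975 m from the base axis. Payload 4.9 kg.
Tool frame: the origin (TCP) lies at the very end of the fingers, on their centre line; the grasp point (between the pads) lies 19 mm behind it; z points along the fingers, y is the line along which they close (so a half turn about z gives the same grasp; the last joint's range is limited). The gripper opens to 85 mm and grips with 20 to 120 N. Pads are 22 mm wide; open, the fingers measure 114 mm over their backs; the gripper's body (76 mm by 85 mm) begins 54 mm behind the grasp point. The pads swing forward as they close: fully open they stand 13 mm farther back than shut.
Start: joints at [1.048, 0.053, 1.613, -0, 1.476, -0.119], TCP at [0.246, 0.575, 0.204] pointing down, gripper open.
Joint ranges: [-3.01, 3.01], [-1.01, 2.22], [0.06, 2.58], [-1.02, 4.17], [0.09, 2.62], [-3.14, 3.14]. Speed limits (rad/s): [2.57, 2.57, 3.14, 3.14, 3.14, 3.14].

## Interface

Orientations are given as a rotation vector (axis times angle).
In Python, from station import get_obs, get_image, get_calibration, finish_job gives the robot as it stands.
- The arm moves only by the tool servo_tool, never from a script. Its argument "increments" is a list of rows, each a list of 5 numbers: the opening, from 0 (shut) to 1 (fully open), then the shift along the tool's x, y, z in mm, then the turn about the tool's z in degrees. In form: [[jaw, tx, ty, tz, spin], ...]. A call has 1 to 12 rows; each row shifts and turns the commanded pose from where the row before left it, along the tool's axes as they then stand; what a row does not reach is not made up. A row lasts 1/8 s, in which the tool goes at most 62.5 mm and 10.7 degrees, less where a joint would pass 70% of its speed; a pose out of reach is approached as far as the arm can. A call is refused whole if a number of a shift passes 62.5 or a number of a turn 10.7, either way. A call with a gripper value outside its range is refused whole. The fingers move at their own pace and stop on an object; "force" is the grip in N (left out, the last holds). Time passes only in rows, so rows that do not move let the fingers close. It gives the time, the measured TCP pose, the force, the opening and the grip force at its end, in the units of the state.
- get_obs(): the state, without advancing time (a new reading comes with each control period).
- get_image(name): name is "scene" or "top" or "wrist"; returns the picture (400x640x3 uint8, red, green, blue); there is no depth.
- get_calibration(name): a dict with "fx", "fy", "cx", "cy" (pixels), "R" (3x3) and "t" (3): a world point X has camera coordinates R X + t; the wrist camera has in their place "mount" (4x4, takes a point from camera to tool coordinates, whose origin is the TCP and whose axes are the flange's). Camera axes: x right, y down, z forward; pixel columns grow to the right and rows downward; lengths in m; the calibration is good to about 2 mm. A picture is of the moment at which its call begins: read the wrist's pose just before it. get_calibration takes no time and is no camera call.
- finish_job(): hands the job in; it is judged then, once.
The state is a dict: "t": time; "q": joint angles; "dq": joint speeds; "effort": joint torques, N m; "tool_pos": TCP position; "tool_rot": TCP orientation; "contact_force": force on the tool from outside, world axes, zero at the start; "wrist_torque": the same for the moment, N m; "opening": finger opening in m; "grip_force": force on a finger pad.
Only numpy, scipy, OpenCV 4.12 (cv2) and the standard library are available. Lean on these libraries where they do the work, as an engineer would, in place of code of your own. Each camera call takes 0.05 s, during which the arm holds its last target. There are 200 camera calls.

## Task

Slide the LED board with the heat sink into the board holder on the bench, under both side lips, until it is fully home against the end stop. Lay the steel straightedge flat on the ledge of the holder, roughly centred and flush along the board's exposed front edge, as the fence for the next soldering step. Leave both released, and leave the other things on the bench where they are.

Things in the scene. Friction and masses are not known exactly. Their poses are not given: they have to be found in the camera images.
- holder: Board holder fixed to the bench: brown resin base plate 210 (x) x 190 (y) x 12 thick, bare at the front (-x); at the rear, in aluminium, two lipped side channels and an end stop (tops at z = 25). Origin: centre of the plate's underside; +x = direction in which a board slides in, z up. Plate top (bed) z = 12. Board home: centre at x = 35, y = 0, front edge at x = -25. In mm.
- holder_mouth (a point): Point on the bed, mid-way between the mouths of the channels, holder x = 20, y = 0. From here to the stop: side walls at y = +-71.5 (143 apart), lips reaching in to y = +-63.5 with undersides 7 above the bed. Lead-ins towards the front: walls flare to y = +-80 at x = -7; lip undersides rise to 13 above the bed at x = 5. In mm.
- holder_stop (a point): Point on the bed at the foot of the end stop's front face, holder x = 95, y = 0; the board's leading edge butts here. In mm.
- holder_ledge (a point): Middle of the bare ledge where the straightedge lies when flush with a fully home board: bed height, holder x = -40, y = 0. The ledge is 80 deep (holder x = -105 to -25) and 190 wide. In mm.
- board: Loose black LED circuit board 120 (its x) x 140 (its y) x 5 thick, about 0.25 kg (varies), lying flat; aluminium heat sink 30 (x) x 40 (y) at the centre of its top, from z = 5 to z = 28, to hold it by. Origin: centre of the underside. The 140 size goes across the holder (1.5 play each side, 2 above); either 140 edge may lead. In mm.
- straightedge: Loose steel straightedge: flat blade 30 (x) x 160 (y) x 6 thick, 0.28 kg, both 160 edges straight and alike, with an upright grip rib 12 (x) x 70 (y) along its middle from z = 6 to z = 30. Origin: centre of the underside. In mm.
- solder_spool: Bystander, loose, to be left alone: grey spool, diameter 52, height 40. Origin: centre of its underside. In mm.
- flux_jar: Bystander, loose, to be left alone: small amber jar, diameter 44, height 50. Origin: centre of its underside. In mm.
- tip_cleaner: Bystander, loose, to be left alone: dark round pot with brass wool on top, diameter 76, height 72. Origin: centre of its underside. In mm.
- breadboard: Bystander, loose, to be left alone: white plastic slab 55 x 165 x 9. Origin: centre of its underside. In mm.
- screwdriver: Bystander, loose, to be left alone: small black-handled screwdriver about 155 long, its long side along its y; origin on its underside, 12 from the middle of its length. In mm.
- parts_tray: Bystander, loose, to be left alone: shallow open grey tray 70 x 100 x 22. Origin: centre of its underside. In mm.

How it is judged:
At the end, for the whole second after the job is handed in: Board flat on the bed under both lips, within 2.5 mm of home against the stop; straightedge flat on the ledge against the board's front edge (gap under 2.2 mm, within 0.03 rad of parallel), centred on the holder within 25 mm; both released, at rest (x of board in the frame of holder between 0.0325 and 0.0375 m and y of board in the frame of holder between -0.004 and 0.004 m and z of board in the frame of holder between 0.01 and 0.0145 m and angle between the x axis of board and the x axis of holder, either way round below 0.05 rad and angle between each of board, straightedge's own z axis and vertical below 0.04 rad and z of straightedge in the frame of holder between 0.01 and 0.0145 m and angle between the x axis of straightedge and the x axis of board, either way round below 0.03 rad and y of straightedge in the frame of holder between -0.025 and 0.025 m and x of straightedge in the frame of holder below 0 m and (x of straightedge in the frame of board between -0.0772 and -0.073 m or x of straightedge in the frame of board between 0.073 and 0.0772 m) and linear speed of each of board, straightedge below 0.01 m/s); the robot touches nothing.
It fails at once if a bystander is pushed more than 30 mm from its place (distance of any of solder_spool, flux_jar, tip_cleaner, breadboard, screwdriver, parts_tray from where it was at the start of the episode above 0.03 m).
It also fails if it takes over 58 s, if anything falls off the work surface, if the arm or the gripper's body presses on something with over 40 N, if the wrist force passes 120 N, or if a joint passes its speed limit or range.

## Working session

There is one attempt and no reset: what is moved stays moved. The work goes in short steps, Python scripts to look and compute and a tool call to move; the robot and the scene stay as the last step left them, time stands still between calls to the robot, and variables do not carry over. Pictures are saved under pics/ and viewed, at most 10 in all, crops included, and the job is handed in when it is done.

Besides the shell and the picture viewer there is one more tool, called after "Emit:" as a command line: name --pt "numbers of a row" for each row, then --argument value for the rest. servo_tool: Moves the arm, as the interface text tells. Its arguments: {"type":"object","properties":{"increments":{"type":"array"},"force":{"type":"number"}},"required":["increments"]}

```bash
mkdir -p pics
python3 - <<'E'
from station import *
import cv2,numpy as np
o=get_obs();print(o)
for n in("scene","top","wrist"):
    c=get_calibration(n);print(n,{k:np.round(v,4).tolist() for k,v in c.items()})
    cv2.imwrite(f"pics/{n}0.png",get_image(n)[:,:,::-1])
E
```

```text
{'t': 0.0, 'q': array([ 1.04800752e+00,  5.33538987e-02,  1.61431010e+00,  1.14735145e-05,
        1.47601730e+00, -1.18986447e-01]), 'dq': array([-5.04982927e-04,  7.61381520e-04, -3.01906384e-04,  9.78285974e-05,
        8.63982474e-04,  1.24089095e-03]), 'effort': array([-2.20316535e-03, -3.93696213e+01, -3.70168412e+01, -3.82693006e-04,
        7.21089717e-03, -1.00877054e-05]), 'tool_pos': array([0.24521439, 0.57413492, 0.20245531]), 'tool_rot': array([-0.62985775, -3.07711994,  0.00310704]), 'contact_force': array([-0.13408788,  0.1621471 , -0.51249878]), 'wrist_torque': array([-0.01060212,  0.01774782, -0.01417999]), 'grip_force': 0.0, 'opening': 0.08519087624684582}
scene {'fx': 408.6467, 'fy': 408.6467, 'cx': 314.8054, 'cy': 201.0641, 'R': [[0.1394, 0.9902, 0.0043], [0.7175, -0.098, -0.6896], [-0.6825, 0.0992, -0.7241]], 't': [-0.0919, -0.3854, 1.5283]}
top {'fx': 429.5021, 'fy': 429.5021, 'cx': 309.5423, 'cy': 192.9257, 'R': [[0.0278, -0.9995, 0.0126], [-0.9875, -0.0294, -0.1547], [0.155, -0.0081, -0.9879]], 't': [0.0042, 0.5539, 1.2962]}
wrist {'fx': 338.5072, 'fy': 338.5072, 'cx': 321.6849, 'cy': 198.9337, 'mount': [[-0.0004, -0.9509, -0.3096, 0.0791], [1.0, -0.0004, -0.0, -0.0001], [-0.0001, -0.3096, 0.9509, -0.1685], [0.0, 0.0, 0.0, 1.0]]}
```

View pics/top0.png

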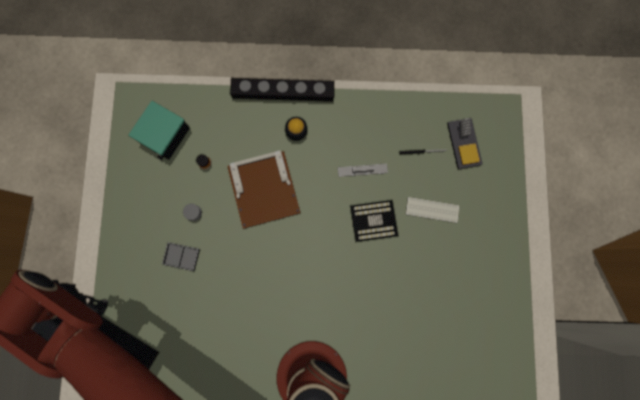

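View pics/scene0.png

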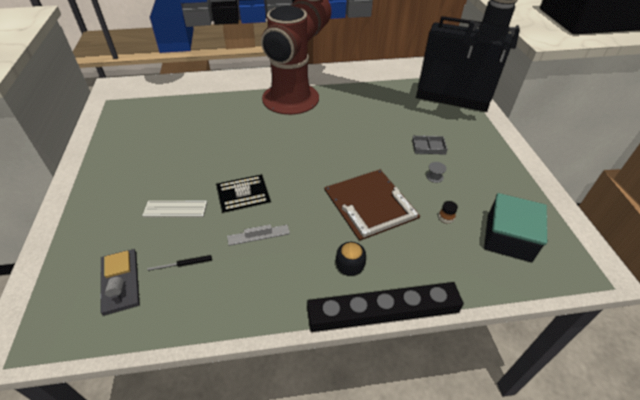

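The top view shows the brown holder near (264,190) with its mouth facing down-left, the board near (374,221), and the straightedge near (362,171). I'll measure these three.

```bash
cat > h.py <<'E'
from station import *
import cv2,numpy as np
from scipy.spatial.transform import Rotation as Ro
def cam(n,o=None):
    c=get_calibration(n)
    if n!="wrist": R=np.array(c["R"]);t=np.array(c["t"]);return c,R.T,-R.T@t
    M=np.array(c["mount"]);W=Ro.from_rotvec(o["tool_rot"]).as_matrix()
    return c,W@M[:3,:3],W@M[:3,3]+o["tool_pos"]
def ray(px,z,n,o=None):
    c,A,p=cam(n,o);px=np.atleast_2d(px).astype(float)
    d=np.c_[(px[:,0]-c["cx"])/c["fx"],(px[:,1]-c["cy"])/c["fy"],np.ones(len(px))]@A.T
    return p+d*((z-p[2])/d[:,2])[:,None]
def proj(X,n,o=None):
    c,A,p=cam(n,o);v=(np.atleast_2d(X)-p)@A
    return np.c_[v[:,0]/v[:,2]*c["fx"]+c["cx"],v[:,1]/v[:,2]*c["fy"]+c["cy"]]
def rect(mask,z,n,o=None):
    cs,_=cv2.findContours(mask.astype(np.uint8),cv2.RETR_EXTERNAL,cv2.CHAIN_APPROX_NONE)
    k=max(cs,key=cv2.contourArea)[:,0,:]
    P=ray(k,z,n,o)[:,:2]
    return cv2.minAreaRect((P*1000).astype(np.float32)),P
def yaw(o):
    W=Ro.from_rotvec(o["tool_rot"]).as_matrix();return np.degrees(np.arctan2(W[1,0],W[0,0])),W
E
python3 - <<'E'
from h import *
im=cv2.imread("pics/top0.png").astype(int);b,g,r=im[...,0],im[...,1],im[...,2]
def win(m,x0,x1,y0,y1):
    q=np.zeros_like(m);q[y0:y1,x0:x1]=m[y0:y1,x0:x1];return q
hold=win(((r-g>25)|(np.minimum(np.minimum(r,g),b)>135)),220,310,140,235)
br=win(r-g>25,220,310,140,235)
bd=win((g<85)|(r>120),345,403,195,245)
bd=cv2.morphologyEx(bd.astype(np.uint8),cv2.MORPH_CLOSE,np.ones((5,5)))
se=win((b>g-3)&(g>90),333,392,160,181)
print(im[171,345],im[190,264],im[150,330],im[208,375])
for n,m,z in(("hold",hold,.012),("brown",br,.012),("board",bd,.005),("se",se,.006)):
    print(n,rect(m,z,"top")[0],m.sum())
print(yaw(get_obs()))
for n,p in (("jar",(203,162)),("spool",(193,213)),("clean",(296,128)),("breadb",(433,210)),("drv",(422,152)),("tray",(181,257))): print(n,ray([p],.02,"top"))
E
```

```text
[121 127 130] [31 53 86] [ 91 111 109] [47 54 56]
hold ((561.9918823242188, 166.6839599609375), (193.4217529296875, 182.56227111816406), 16.827587127685547) 3030
brown ((561.9918823242188, 166.6839599609375), (193.4217529296875, 182.56227111816406), 16.827587127685547) 2873
board ((477.30511474609375, -186.35914611816406), (121.93407440185547, 142.0458526611328), 9.309504508972168) 1692
se ((633.284423828125, -160.8520965576172), (0.0, 0.0), 0.0) 1
(np.float64(156.86572195089107), array([[-9.19586595e-01,  3.92886558e-01, -8.04979907e-04],
       [ 3.92887336e-01,  9.19585550e-01, -1.39895699e-03],
       [ 1.90616496e-04, -1.60272850e-03, -9.99998697e-01]]))
jar [[0.64708461 0.36340507 0.02      ]]
spool [[0.48250582 0.38385836 0.02      ]]
clean [[0.76921113 0.06987331 0.02      ]]
breadb [[ 0.51410193 -0.37208201  0.02      ]]
drv [[ 0.70177367 -0.33959253  0.02      ]]
tray [[0.34509287 0.41127514 0.02      ]]
```

Emit:
servo_tool --pt "1 -38.3 -35.7 0 0" --pt "1 -38.3 -35.7 0 0" --pt "1 -38.3 -35.7 0 0" --pt "1 -38.3 -35.7 0 0" --pt "1 -38.3 -35.7 0 0" --pt "1 -38.3 -35.7 0 0" --pt "1 -38.3 -35.7 0 0" --pt "1 -38.3 -35.7 0 0" --pt "1 -38.3 -35.7 0 0" --pt "1 -38.3 -35.7 0 0" --pt "1 -38.3 -35.7 0 0" --pt "1 -38.3 -35.7 0 0"

```text
t: 1.65
tool_pos: [0.5002, -0.0015, 0.2035]
tool_rot: [0.63, 3.078, 0.0]
contact_force: [2.0, 0.2, 0.4]
opening: 0.0855
grip_force: 0.0
```

Emit:
servo_tool --pt "1 0 0 0 -10.5" --pt "1 0 0 0 -10.5" --pt "1 0 0 0 -10.5" --pt "1 0 0 0 -3.5" --pt "1 0 0 0 0" --pt "1 0 0 0 0"

```text
t: 2.4
tool_pos: [0.4998, 0.0002, 0.2036]
tool_rot: [0.323, -3.125, -0.0]
contact_force: [-0.1, -0.3, -0.1]
opening: 0.0852
grip_force: 0.0
```

Run:
```python
from h import *
o=get_obs();im=get_image("wrist")
np.save("o1.npy",o,allow_pickle=True)
cv2.imwrite("pics/w1.png",im[:,:,::-1]);print(o["tool_pos"],yaw(o)[0],o["q"],o["t"])
```

```text
[4.99753413e-01 2.45612670e-04 2.03552595e-01] -168.1829052224442 [-1.48539267e-01 -2.53543398e-01  1.89765071e+00  1.05659442e-05
  1.49775219e+00 -1.92558357e+00] 2.4
```

View pics/w1.png

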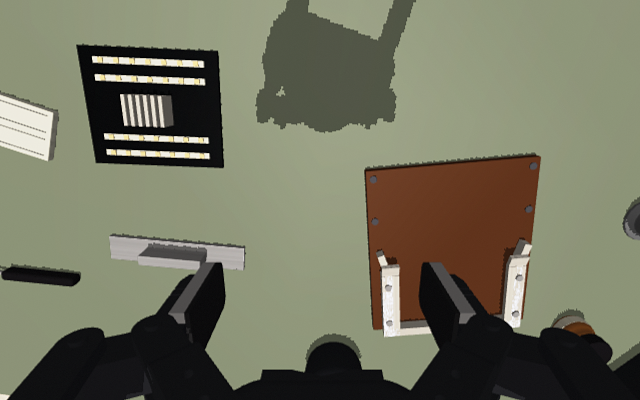

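The wrist view shows the board (corners about (77,45), (217,51), (223,167), (97,162)), the straightedge (109,235)–(245,268), and the holder with its front corners at (365,170) and (539,154) and its channels below.

Run:
```python
from h import *
o=np.load("o1.npy",allow_pickle=True).item()
im=cv2.imread("pics/w1.png").astype(int);b,g,r=im[...,0],im[...,1],im[...,2]
def win(m,x0,x1,y0,y1):
    q=np.zeros(m.shape,np.uint8);q[y0:y1,x0:x1]=m[y0:y1,x0:x1];return q
green=(g-b>15)&(abs(r-g)<25)
print("px",im[245,120],im[150,30],im[200,300],im[163,450],im[158,450],im[255,180],im[180,450])
bd=cv2.morphologyEx(win((g<60)|(~green),65,240,35,175),cv2.MORPH_CLOSE,np.ones((7,7)))
se=win((~green)&(g>100),100,255,225,275)
br=win((r-g>30),355,550,145,340)
for n,m,z in(("board",bd,.005),("boardbot",bd,.0),("se",se,.006),("brown",br,.012)):
    rr,P=rect(m,z,"wrist",o);print(n,rr)
    cs,_=cv2.findContours(m,cv2.RETR_EXTERNAL,cv2.CHAIN_APPROX_NONE);k=max(cs,key=cv2.contourArea)
    a=cv2.approxPolyDP(k,6,True)[:,0];print(a.tolist());print(np.round(ray(a,z,"wrist",o)[:,:2]*1000,1).tolist())
v=im.astype(np.uint8)[150:345,355:550];cv2.imwrite("pics/c1.png",cv2.resize(v,None,fx=3,fy=3,interpolation=cv2.INTER_CUBIC))
v=im.astype(np.uint8)[225:285,95:260]
cv2.imwrite("pics/c2.png",cv2.resize(v,None,fx=4,fy=4,interpolation=cv2.INTER_CUBIC))
```

```text
px [166 169 175] [178 191 195] [131 158 151] [10 17 35] [132 160 153] [71 71 72] [ 32  57 102]
board ((478.0778503417969, -184.58651733398438), (120.02620697021484, 141.50546264648438), 9.510293960571289)
[[76, 45], [96, 162], [223, 167], [217, 51]]
[[431.7, -263.6], [548.2, -243.9], [525.2, -106.3], [408.5, -125.9]]
boardbot ((478.8374328613281, -186.88211059570312), (121.66104888916016, 143.4329071044922), 9.510306358337402)
[[76, 45], [96, 162], [223, 167], [217, 51]]
[[431.8, -267.0], [549.9, -247.0], [526.6, -107.5], [408.3, -127.3]]
se ((643.8676147460938, -147.07127380371094), (35.94489669799805, 160.16786193847656), 6.03760290145874)
[[109, 236], [111, 258], [197, 270], [199, 261], [139, 256], [154, 242], [204, 247], [206, 262], [244, 267], [243, 248]]
[[635.2, -228.0], [664.2, -225.2], [659.3, -122.2], [646.5, -121.0], [654.5, -192.3], [632.2, -175.6], [626.6, -116.9], [646.1, -112.5], [643.5, -66.6], [618.4, -71.2]]
brown ((567.58154296875, 167.59060668945312), (207.218994140625, 188.1626434326172), 16.877111434936523)
[[540, 157], [366, 171], [374, 328], [381, 328], [381, 248], [400, 266], [401, 320], [424, 318], [417, 296], [423, 261], [440, 261], [489, 313], [498, 312], [504, 250], [519, 237], [530, 243]]
[[442.6, 227.8], [495.8, 48.5], [692.9, 108.6], [691.1, 117.3], [582.0, 88.3], [600.4, 116.6], [674.2, 139.0], [665.3, 166.6], [636.2, 148.6], [588.3, 141.6], [584.2, 161.4], [641.5, 244.2], [637.7, 254.8], [554.9, 230.5], [535.6, 241.4], [540.2, 256.9]]
```

View pics/c1.png

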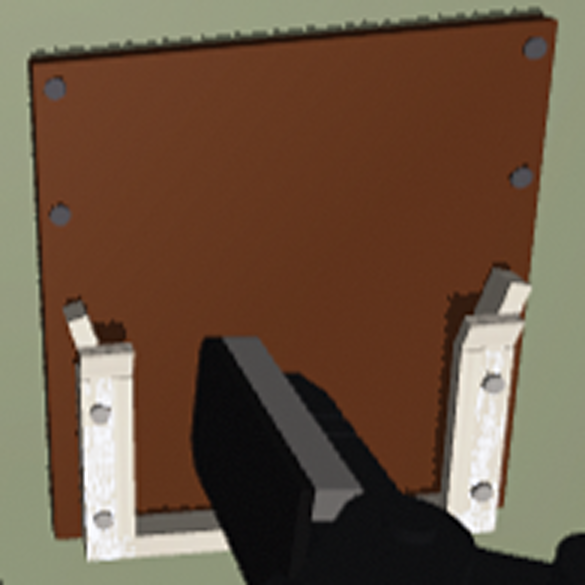

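Emit:
servo_tool --pt "1 -37.8 34.2 0 0" --pt "1 -37.8 34.2 0 0" --pt "1 -37.8 34.2 0 0" --pt "1 -37.8 34.2 0 0" --pt "1 0 0 0 -4.9" --pt "1 0 0 0 0" --pt "1 0 0 0 0"

```text
t: 3.32
tool_pos: [0.6196, 0.1648, 0.2037]
tool_rot: [0.455, -3.108, 0.0]
contact_force: [0.7, 0.1, -0.0]
opening: 0.0857
grip_force: 0.0
```

Run:
```python
from h import *
o=get_obs();im=get_image("wrist")
np.save("o2.npy",o,allow_pickle=True)
cv2.imwrite("pics/w2.png",im[:,:,::-1]);print(o["tool_pos"],yaw(o)[0],o["t"])
im=im[:,:,::-1].astype(int);b,g,r=im[...,0],im[...,1],im[...,2]
m=((r-g>30)).astype(np.uint8)
rr,P=rect(m,.012,"wrist",o);print(rr)
c,s=np.cos(np.radians(16.7)),np.sin(np.radians(16.7))
def H(x,y,z):return [.5685+c*x-s*y,.168+s*x+c*y,z]
print(np.round(proj([H(-.105,.095,.012),H(-.105,-.095,.012),H(.095,.0635,.025),H(.095,-.0635,.025),H(.02,.0635,.025),H(.02,-.0635,.025)],"wrist",o)))
```

```text
[0.619567   0.16481731 0.20373447] -163.3390882113644 3.325
((613.5799560546875, 182.57017517089844), (92.58198547363281, 127.82902526855469), 17.05703353881836)
[[441.   6.]
 [240.   7.]
 [396. 210.]
 [280. 210.]
 [401. 141.]
 [277. 141.]]
```

View pics/w2.png

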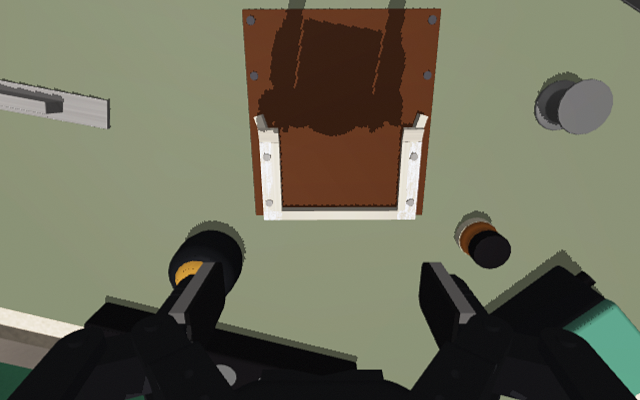

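The whole holder is visible: front corners about (242,10) and (440,9), inner lip edges near columns 281 and 400, stop front edge near row 208. I'll fit those edges.

Run:
```python
from h import *
o=np.load("o2.npy",allow_pickle=True).item()
im=cv2.imread("pics/w2.png").astype(int);b,g,r=im[...,0],im[...,1],im[...,2]
al=np.minimum(np.minimum(r,g),b)>140
# lip inner edges z=.025
rows=np.arange(150,203)
L=np.array([[np.where(al[y,255:320])[0].max()+255.5,y] for y in rows])
Rr=np.array([[np.where(al[y,370:430])[0].min()+369.5,y] for y in rows])
def line(p,z,name):
    P=ray(p,z,"wrist",o)[:,:2]*1000
    vx,vy,x,y=cv2.fitLine(P.astype(np.float32),cv2.DIST_HUBER,0,.01,.01).ravel()
    print(name,"dir",round(np.degrees(np.arctan2(vy,vx))%180,2),"pt",x,y);return np.array([x,y])
a=line(L,.025,"lipL");c=line(Rr,.025,"lipR")
cols=np.arange(290,392)
print(im[198:216,340].tolist())
S=np.array([[x,np.where(al[195:222,x])[0].min()+194.5] for x in cols]);s=line(S,.025,"stop")
br=(r-g>20)
F=np.array([[x,np.where(br[:40,x])[0].min()-.5] for x in list(range(255,280))+list(range(410,432))]);f=line(F,.012,"front")
rows=np.arange(30,105)
l=line(np.array([[np.where(br[y,200:300])[0].min()+199.5,y] for y in rows]),.012,"plL")
q=line(np.array([[np.where(br[y,380:460])[0].max()+380.5,y] for y in rows]),.012,"plR")
th=np.radians(16.7);ex=np.array([np.cos(th),np.sin(th)]);ey=np.array([-ex[1],ex[0]])
print("lips y",a@ey,c@ey,"plate y",l@ey,q@ey,"stop x",s@ex,"front x",f@ex)
```

```text
lipL dir 16.24 pt 642.5663 125.362595
lipR dir 16.47 pt 599.1013 244.01286
[[32, 57, 103], [34, 58, 103], [34, 59, 104], [34, 58, 104], [33, 57, 103], [33, 59, 104], [22, 40, 74], [11, 23, 45], [21, 33, 55], [70, 77, 85], [89, 96, 100], [85, 91, 95], [101, 110, 115], [188, 200, 209], [219, 231, 236], [215, 227, 232], [215, 227, 232], [215, 227, 232]]
stop dir 106.65 pt 660.3593 192.75984
front dir 106.63 pt 468.97263 140.02905
plL dir 16.78 pt 546.09265 63.611786
plR dir 16.83 pt 492.1992 243.97122
lips y -64.57306833541621 61.56294307907615 plate y -95.99666872152882 92.24250985346607 stop x 687.8985739761237 front x 489.43135178099914
```

Emit:
servo_tool --pt "1 29.45 -36.86 0 0" --pt "1 29.45 -36.86 0 0" --pt "1 29.45 -36.86 0 0" --pt "1 29.45 -36.86 0 0" --pt "1 29.45 -36.86 0 0" --pt "1 29.45 -36.86 0 0" --pt "1 29.45 -36.86 0 0" --pt "1 29.45 -36.86 0 0" --pt "1 0 0 40 7.2" --pt "1 0 0 40 0" --pt "1 0 0 40 0" --pt "1 0 0 0 0"

```text
t: 4.88
tool_pos: [0.4761, -0.1839, 0.0803]
tool_rot: [0.259, -3.125, -0.007]
contact_force: [-0.6, 0.7, 1.0]
opening: 0.0856
grip_force: 0.0
```

Run:
```python
from h import *
o=get_obs();im=get_image("wrist")
cv2.imwrite("pics/w3.png",im[:,:,::-1]);print(o["tool_pos"],yaw(o),o["t"],o["q"])
```

```text
[ 0.47607399 -0.18392632  0.08030146] (np.float64(-170.52412149387962), array([[-0.98633877, -0.164604  , -0.00643058],
       [-0.16462966,  0.98634857,  0.0036845 ],
       [ 0.00573631,  0.00469283, -0.99997254]])) 4.875 [-5.14603273e-01 -1.07469432e-01  1.98347370e+00  4.41977220e-05
  1.27299967e+00 -2.25078454e+00]
```

View pics/w3.png

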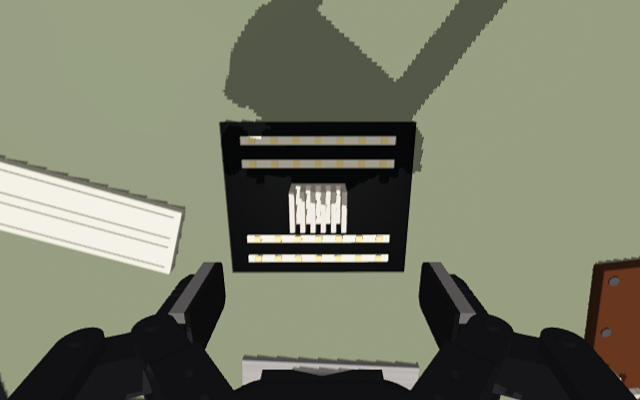

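The view shows the board square to the tool: corners (220,122), (415,122), (404,271), (233,271), with the heat sink at about col 318.

Run:
```python
from h import *
o=get_obs();P=ray([(219.5,121.5),(415.5,121.5),(404.5,271.5),(232.5,271.5)],.005,"wrist",o)*1000
c=P.mean(0);print(np.round(P,1).tolist(),c,o["tool_pos"],o["contact_force"])
x=P[3]-P[0]+P[2]-P[1];print(np.degrees(np.arctan2(x[1],x[0])))
_,W=yaw(o);print((c/1000-o["tool_pos"])@W*1000)
```

```text
[[433.7, -266.2, 5.0], [410.7, -128.4, 5.0], [529.7, -107.3, 5.0], [552.9, -246.9, 5.0]] [ 481.76019749 -187.18892239    5.        ] [ 0.47804429 -0.18488946  0.083018  ] [ 0.07820132 -0.33812722  0.21543647]
9.649042996622589
[-3.43416301 -3.00251266 78.00701716]
```

Emit:
servo_tool --pt "1 -0.5 -0.5 35 0" --pt "1 0 0 25 0" --pt "1 0 0 14 0" --pt "1 0 0 0 0" --pt "0.7 0 0 0 0" --pt "0.4 0 0 0 0" --pt "0.3 0 0 0 0" --pt "0.3 0 0 0 0" --pt "0.3 0 0 0 0" --pt "0.3 0 0 0 0" --force 80

```text
t: 6.18
tool_pos: [0.4797, -0.1855, 0.0096]
tool_rot: [0.262, -3.131, -0.0]
contact_force: [0.5, 1.1, -0.1]
opening: 0.0255
grip_force: 0.0
```

Run:
```python
from h import *
im=get_image("wrist");o=get_obs()
cv2.imwrite("pics/w4.png",im[:,:,::-1]);print(o["tool_pos"],yaw(o)[0],o["t"],o["opening"],o["grip_force"],o["contact_force"])
```

```text
[ 0.47970997 -0.18553755  0.00965695] -170.43365596847693 6.225 0.02566058845096495 0.0 [ 1.08650887 -0.06334858 -0.23659336]
```

View pics/w4.png

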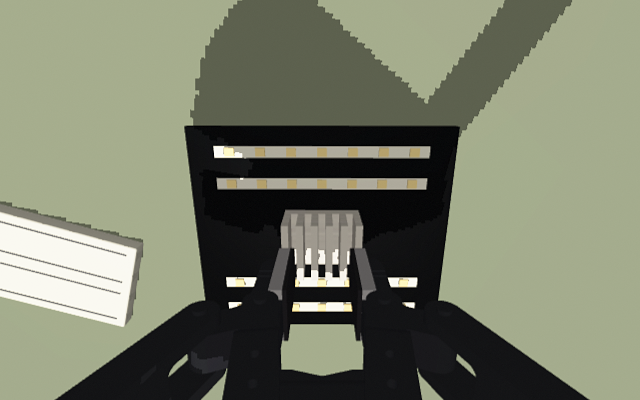

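The fingers closed to 25 mm without gripping. In the view the pads sit around rows 248–340 over the sink top, so they look higher than the sink. I'll reopen and go down in small steps, watching the force.

Emit:
servo_tool --pt "0.65 0 0 0 0" --pt "0.65 0 0 0 0" --pt "0.65 0 0 0 0" --pt "0.65 0 0 2 0" --pt "0.65 0 0 2 0" --pt "0.65 0 0 0 0"

```text
t: 6.98
tool_pos: [0.4795, -0.1854, 0.0054]
tool_rot: [0.262, -3.13, -0.001]
contact_force: [0.5, -0.7, -1.2]
opening: 0.0554
grip_force: 0.0
```

Emit:
servo_tool --pt "0.4 0 0 0 0" --pt "0.3 0 0 0 0" --pt "0.1 0 0 0 0" --pt "0 0 0 0 0" --pt "0 0 0 0 0" --pt "0 0 0 0 0" --force 40

```text
t: 7.72
tool_pos: [0.4797, -0.1856, 0.0057]
tool_rot: [0.262, -3.131, -0.0]
contact_force: [0.4, -0.5, -0.2]
opening: -0.0001
grip_force: 0.0
```

Run:
```python
from h import *
im=get_image("wrist");o=get_obs()
v=im[100:400,160:480,::-1];cv2.imwrite("pics/w5.png",cv2.resize(v,None,fx=2,fy=2,interpolation=cv2.INTER_CUBIC));print(o["tool_pos"],yaw(o)[0],o["t"],o["opening"],o["grip_force"],o["contact_force"])
```

```text
[ 0.479755   -0.18556179  0.0057102 ] -170.43684044210548 7.775 0.00014367914948662232 0.0 [-0.01170395  0.51788385  0.80923616]
```

View pics/w5.png

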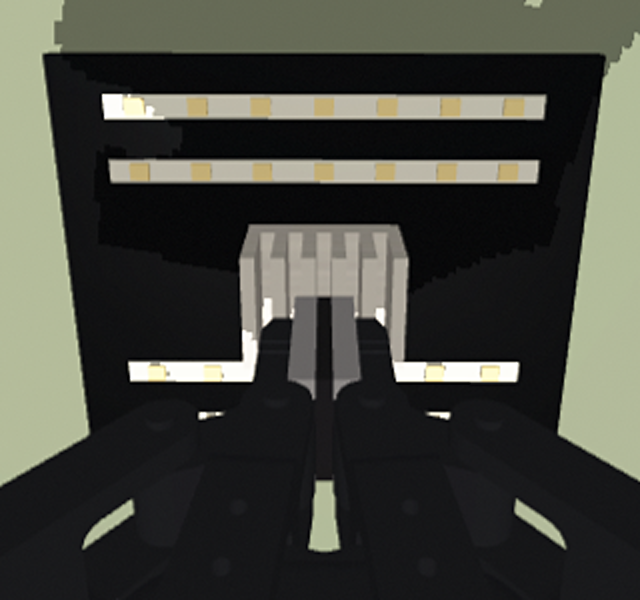

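The fingers shut completely above the sink with no contact, so the tips are higher than the TCP reading suggests: about 30 mm by the picture, with tip edge near row 248. I'll go lower, guarding on force.

Emit:
servo_tool --pt "0.7 0 0 0 0" --pt "0.7 0 0 0 0" --pt "0.7 0 0 0 0" --pt "0.7 0 0 0 0" --pt "0.7 0 0 5 0" --pt "0.7 0 0 5 0" --pt "0.7 0 0 3 0" --pt "0.7 0 0 3 0" --pt "0.7 0 0 0 0" --force 40

```text
t: 8.9
tool_pos: [0.4795, -0.1854, -0.0107]
tool_rot: [0.262, -3.13, -0.001]
contact_force: [-0.2, 0.0, 0.0]
opening: 0.06
grip_force: 0.0
```

Emit:
servo_tool --pt "0.7 0 0 3 0" --pt "0.7 0 0 3 0" --pt "0.7 0 0 1 0" --pt "0.7 0 0 0 0" --pt "0.5 0 0 0 0" --pt "0.4 0 0 0 0" --pt "0.3 0 0 0 0" --pt "0.3 0 0 0 0" --force 40

```text
t: 9.9
tool_pos: [0.4801, -0.1858, -0.017]
tool_rot: [-0.262, 3.13, -0.001]
contact_force: [0.2, -0.7, 1.4]
opening: 0.0387
grip_force: 42.2
```

Emit:
servo_tool --pt "0.6 0 0 0 0" --pt "0.6 0 0 0 0" --pt "0.6 0 0 2.5 0" --pt "0.6 0 0 2.5 0" --pt "0.6 0 0 0 0" --pt "0.4 0 0 0 0" --pt "0.3 0 0 0 0" --pt "0.3 0 0 0 0" --pt "0.3 0 0 0 0" --force 80

```text
t: 11.02
tool_pos: [0.48, -0.1857, -0.022]
tool_rot: [-0.262, 3.13, -0.001]
contact_force: [-0.5, 0.2, 1.8]
opening: 0.0384
grip_force: 82.9
```

Run:
```python
from h import *
o=get_obs();p=o["tool_pos"]*1000;_,W=yaw(o);print(p,_,o["t"],o["contact_force"],o["opening"],o["grip_force"],o["q"])
th=np.radians(16.65);ex=np.array([np.cos(th),np.sin(th)])
tgt=np.array([569,169])+ex*-72   # board centre pre-insert
d=np.r_[tgt-p[:2],0];print(tgt,"tool shift",d@W)
```

```text
[ 480.04885347 -185.73096027  -22.02800648] -170.43837709256334 11.025 [-0.46404844  0.19012498  1.82196877] 0.038424003572358284 82.9150664806366 [-5.13834392e-01  5.07635619e-02  2.02493109e+00  2.54424969e-05
  1.06522886e+00 -2.25152473e+00]
[500.01875124 148.3702322 ] tool shift [-7.51894309e+01  3.26142522e+02 -9.15527980e-02]
```

Emit:
servo_tool --pt "0.3 0 0 -20 0" --pt "0.3 0 0 -30 0" --pt "0.3 -10.7 46.6 -10 0" --pt "0.3 -10.7 46.6 0 0" --pt "0.3 -10.7 46.6 0 0" --pt "0.3 -10.8 46.6 0 0" --pt "0.3 -10.8 46.6 0 0" --pt "0.3 -10.8 46.6 0 0" --pt "0.3 -10.8 46.5 0 0" --pt "0.3 0 0 0 -7.1" --pt "0.3 0 0 0 0" --pt "0.3 0 0 0 0"

```text
t: 12.52
tool_pos: [0.4993, 0.1481, 0.0371]
tool_rot: [0.452, -3.108, 0.0]
contact_force: [0.3, -0.1, -1.6]
opening: 0.0389
grip_force: 82.6
```

```bash
cat > st.py <<'E'
from h import *
o=get_obs();p=o["tool_pos"]*1000;y,W=yaw(o)
print("pos",np.round(p,1),"yaw",round(y,2),"t",o["t"],"F",np.round(o["contact_force"],1),"op",round(o["opening"],4),"grip",round(o["grip_force"],1))
th=np.radians(16.65);E=np.array([[np.cos(th),np.sin(th)],[-np.sin(th),np.cos(th)]]);print("holder xy",E@(p[:2]-[569,169]),"tilt",W[:2,2])
E
python3 st.py
python3 - <<'E'
from h import *
o=get_obs();im=get_image("wrist");cv2.imwrite("pics/w6.png",im[:,:,::-1])
E
```

```text
pos [499.3 148.1  37.1] yaw -163.47 t 12.525 F [ 0.3 -0.1 -1.6] op 0.0389 grip 82.6
holder xy [-72.75852    -0.0769922] tilt [-0.00109042 -0.00021731]
```

View pics/w6.png

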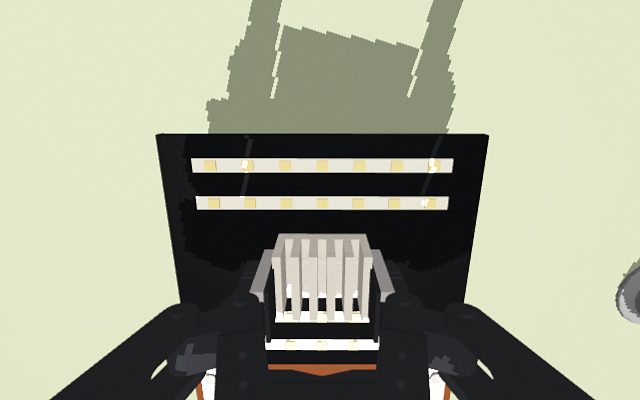

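The board is held level and square (front edge at row 134 on both sides), with the sink between the pads. Next I lower it to the bed.

Emit:
servo_tool --pt "0.3 0 0 20 0" --pt "0.3 0 0 15 0" --pt "0.3 0 0 8 0" --pt "0.3 0 0 2.5 0" --pt "0.3 0 0 0 0" --pt "0.3 0 0 0 0"

```text
t: 13.32
tool_pos: [0.5004, 0.1486, -0.0072]
tool_rot: [-0.455, 3.107, -0.0]
contact_force: [0.5, -0.5, -2.2]
opening: 0.0383
grip_force: 82.6
```

Emit:
servo_tool --pt "0.3 0 0 0.5 0" --pt "0.3 0 0 0 0" --pt "0.3 0 0 0 0"

```text
t: 13.7
tool_pos: [0.4999, 0.1485, -0.0082]
tool_rot: [-0.455, 3.108, 0.0]
contact_force: [0.2, -0.1, -1.9]
opening: 0.0385
grip_force: 82.6
```

```bash
python3 st.py
```

```text
pos [499.9 148.5  -8.2] yaw -163.34 t 13.7 F [ 0.2 -0.1 -1.9] op 0.0385 grip 82.6
holder xy [-72.07114107   0.20197779] tilt [1.7508305e-04 3.6077249e-05]
```

Emit:
servo_tool --pt "0.3 0 0 1 0" --pt "0.3 0 0 0 0" --pt "0.3 -6 0 0 0" --pt "0.3 -8 0 0 0" --pt "0.3 -8 0 0 0" --pt "0.3 -8 0 0 0" --pt "0.3 0 0 0 0"

```text
t: 14.58
tool_pos: [0.5294, 0.1573, -0.0091]
tool_rot: [-0.455, 3.108, -0.0]
contact_force: [-0.3, -0.8, -1.6]
opening: 0.0382
grip_force: 82.6
```

```bash
python3 st.py
```

```text
pos [529.4 157.3  -9.1] yaw -163.33 t 14.575 F [-0.3 -0.8 -1.6] op 0.0382 grip 82.6
holder xy [-41.2865298    0.12410225] tilt [4.70381926e-04 5.47491106e-05]
```

No contact. I continue through the mouth.

Emit:
servo_tool --pt "0.3 -6 0 0 0" --pt "0.3 -6 0 0 0" --pt "0.3 -6 0 0 0" --pt "0.3 -6 0 0 0" --pt "0.3 -6 0 0 0" --pt "0.3 0 0 0 0"

```text
t: 15.32
tool_pos: [0.5579, 0.1658, -0.0092]
tool_rot: [-0.455, 3.108, -0.0]
contact_force: [-0.4, -0.0, -3.3]
opening: 0.0384
grip_force: 82.6
```

Emit:
servo_tool --pt "0.3 -6 0 0 0" --pt "0.3 -6 0 0 0" --pt "0.3 -6 0 0 0" --pt "0.3 -6 0 0 0" --pt "0.3 -6 0 0 0" --pt "0.3 0 0 0 0"

```text
t: 16.08
tool_pos: [0.5866, 0.1744, -0.0092]
tool_rot: [-0.455, 3.108, -0.0]
contact_force: [-0.7, 0.4, -2.0]
opening: 0.0382
grip_force: 82.6
```

```bash
python3 st.py
```

```text
pos [586.6 174.4  -9.2] yaw -163.33 t 16.075 F [-0.7  0.4 -2. ] op 0.0382 grip 82.6
holder xy [18.39570404  0.16346628] tilt [3.26672606e-04 6.57915291e-06]
```

Emit:
servo_tool --pt "0.3 -6 0 0 0" --pt "0.3 -5 0 0 0" --pt "0.3 -2 0 0.5 0" --pt "0.3 -1 0 0 0" --pt "0.3 0 0 0 0"

```text
t: 16.7
tool_pos: [0.5994, 0.1783, -0.0099]
tool_rot: [0.455, -3.108, 0.0]
contact_force: [-0.3, 0.5, -1.8]
opening: 0.0384
grip_force: 82.6
```

Emit:
servo_tool --pt "0.3 -1 0 0 0" --pt "0.3 -1 0 0 0" --pt "0.3 0 0 0 0"

```text
t: 17.08
tool_pos: [0.6015, 0.1789, -0.0098]
tool_rot: [-0.455, 3.108, -0.0]
contact_force: [-0.3, -0.1, -1.6]
opening: 0.0382
grip_force: 82.6
```

```bash
python3 st.py
```

```text
pos [601.5 178.9  -9.8] yaw -163.34 t 17.075 F [-0.3 -0.1 -1.6] op 0.0382 grip 82.6
holder xy [33.93597863  0.20990316] tilt [9.16599446e-05 6.24027224e-06]
```

Emit:
servo_tool --pt "0.3 -1 0 0 0" --pt "0.3 -1 0 0 0" --pt "0.3 0 0 0 0"

```text
t: 17.45
tool_pos: [0.6031, 0.1794, -0.0099]
tool_rot: [0.455, -3.108, 0.0]
contact_force: [-0.9, -0.6, -1.6]
opening: 0.0385
grip_force: 82.7
```

Emit:
servo_tool --pt "0.3 -1 0 0 0" --pt "0.3 0 0 0 0"

```text
t: 17.7
tool_pos: [0.6032, 0.1794, -0.01]
tool_rot: [0.456, -3.106, 0.001]
contact_force: [-5.5, -1.9, 0.7]
opening: 0.0383
grip_force: 83.0
```

```bash
python3 st.py
```

```text
pos [603.2 179.4 -10. ] yaw -163.3 t 17.7 F [-5.5 -1.9  0.7] op 0.0383 grip 83.0
holder xy [35.76376511  0.15111434] tilt [-0.00266606 -0.00105813]
```

Stop contact at holder x of about 35.8. One more millimetre of push, press down to the bed, release and rise.

Emit:
servo_tool --pt "0.3 -1 0 0 0" --pt "0.3 0 0 0.5 0" --pt "0.3 0 0 0 0"

```text
t: 18.08
tool_pos: [0.6032, 0.1793, -0.01]
tool_rot: [0.456, -3.103, 0.002]
contact_force: [-9.3, -3.3, 6.3]
opening: 0.0386
grip_force: 83.7
```

Emit:
servo_tool --pt "0.5 0 0 0 0" --pt "0.65 0 0 0 0" --pt "0.65 0 0 0 0" --pt "0.65 1.5 0 -2 0" --pt "0.65 0 0 -10 0" --pt "0.65 0 0 -25 0" --pt "0.65 0 0 -35 0" --pt "0.65 0 0 -35 0" --pt "0.65 0 0 -35 0" --pt "0.65 0 0 0 0" --pt "0.65 0 0 0 0"

```text
t: 19.45
tool_pos: [0.6034, 0.1796, 0.1313]
tool_rot: [0.455, -3.108, -0.0]
contact_force: [-0.4, -0.3, -0.7]
opening: 0.0558
grip_force: 0.0
```

```bash
python3 st.py;python3 - <<'E'
from h import *
o=get_obs();im=get_image("wrist");cv2.imwrite("pics/w7.png",im[:,:,::-1]);np.save("o7.npy",o,allow_pickle=True)
th=np.radians(16.65);c,s=np.cos(th),np.sin(th)
for x,y,z in((-25,70,17),(-25,-70,17),(-105,95,12),(-105,-95,12),(95,63,25)):
    print((x,y,z),proj([(569+c*x-s*y)/1e3,(169+s*x+c*y)/1e3,z/1e3],"wrist",o))
print(o["q"])
E
```

```text
pos [603.4 179.6 131.3] yaw -163.34 t 19.45 F [-0.4 -0.3 -0.7] op 0.0558 grip 0.0
holder xy [36.00350587  0.29207031] tilt [-4.61879810e-04 -4.30716772e-05]
(-25, 70, 17) [[407.91747347 112.38739071]]
(-25, -70, 17) [[235.34767917 112.4109695 ]]
(-105, 95, 12) [[447.90820616   2.38542352]]
(-105, -95, 12) [[195.3420962    2.45799835]]
(95, 63, 25) [[391.78187545 250.58337786]]
[ 1.71134637e-01  1.16746912e-01  1.66808846e+00  3.70578670e-05
  1.35721975e+00 -1.69049652e+00]
```

View pics/w7.png

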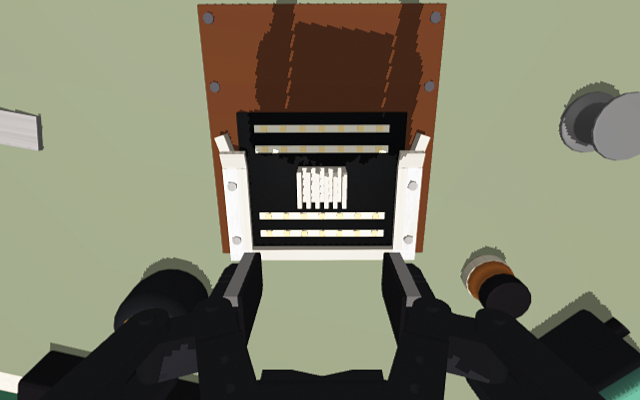

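The board lies under both lips: front edge at row 112 as predicted, back edge at the stop. Next is the straightedge, which I'll measure numerically from now on, without viewing more pictures.

Emit:
servo_tool --pt "0.65 8.1 -46.4 -5 0" --pt "0.65 8.1 -46.4 -5 0" --pt "0.65 8.1 -46.4 -5 0" --pt "0.65 8.1 -46.4 -5 0" --pt "0.65 8.1 -46.4 -5 0" --pt "0.65 8.2 -46.4 -5 0" --pt "0.65 8.2 -46.5 0 0"

```text
t: 20.38
tool_pos: [0.6417, -0.1492, 0.1601]
tool_rot: [0.455, -3.106, -0.002]
contact_force: [0.0, -0.1, 0.4]
opening: 0.0553
grip_force: 0.0
```

Emit:
servo_tool --pt "0.65 0 0 0 10.1" --pt "0.65 0 0 0 10.1" --pt "0.65 0 0 0 10.1" --pt "0.65 0 0 0 10.1" --pt "0.65 0 0 0 10.0" --pt "0.65 0 0 0 10.0" --pt "0.65 0 0 0 10.0" --pt "0.65 0 0 0 10.0" --pt "0.65 0 0 0 10.0" --pt "0.65 0 0 0 10.0" --pt "0.65 0 0 0 0" --pt "0.65 0 0 0 0"

```text
t: 21.88
tool_pos: [0.6419, -0.1477, 0.1605]
tool_rot: [-2.093, -2.341, 0.001]
contact_force: [0.2, -0.2, 0.3]
opening: 0.0553
grip_force: 0.0
```

```bash
python3 st.py;python3 - <<'E'
from h import *
o=get_obs();im=get_image("wrist");cv2.imwrite("pics/w8.png",im[:,:,::-1]);np.save("o8.npy",o,allow_pickle=True)
im=im[:,:,::-1].astype(int);b,g,r=im[...,0],im[...,1],im[...,2]
gd=np.array([642,-148])/1e3;th=np.radians(6.3);c,s=np.cos(th),np.sin(th)
def X(x,y,z):return [gd[0]+c*x-s*y,gd[1]+s*x+c*y,z]
print(np.round(proj([X(-.015,.08,.006),X(.015,.08,.006),X(.015,-.08,.006),X(-.015,-.08,.006),X(0,.035,.03),X(0,-.035,.03)],"wrist",o)))
hsv=cv2.cvtColor(im.astype(np.uint8),cv2.COLOR_BGR2HSV)
m=((hsv[...,1]<22)&(hsv[...,2]>60)).astype(np.uint8)
n,lab,st,ce=cv2.connectedComponentsWithStats(m)
for i in range(1,n):
    if st[i,4]>300: print(st[i],ce[i])
for rr in range(60,300,20): print(rr,im[rr,280:370:6].tolist() if rr in(100,180,240) else "", np.where(m[rr])[0][[0,-1]] if m[rr].any() else None)
E
```

```text
pos [ 641.9 -147.7  160.5] yaw 96.4 t 21.875 F [ 0.2 -0.2  0.3] op 0.0553 grip 0.0
holder xy [ -20.89957623 -324.34418115] tilt [-0.00176953  0.00062888]
[[305.  88.]
 [338.  88.]
 [336. 248.]
 [307. 248.]
 [322. 142.]
 [322. 216.]]
[ 307   89   32  159 4810] [321.92661123 166.27151767]
[223 253  31  54 604] [238.09437086 278.68708609]
[390 253  31  54 601] [405.1014975  278.68718802]
60  None
80  None
100 [[115, 139, 133], [115, 141, 134], [116, 140, 134], [116, 141, 134], [116, 142, 135], [158, 160, 164], [162, 165, 169], [161, 164, 168], [159, 161, 165], [165, 167, 170], [114, 139, 134], [116, 140, 135], [116, 140, 135], [117, 141, 136], [116, 141, 135]] [307 338]
120  [307 338]
140  [307 337]
160  [307 337]
180 [[60, 72, 69], [58, 70, 67], [58, 71, 68], [58, 71, 68], [58, 71, 68], [81, 82, 83], [77, 79, 81], [79, 80, 83], [71, 72, 74], [110, 114, 116], [113, 136, 131], [112, 136, 130], [112, 136, 130], [111, 136, 130], [109, 134, 128]] [307 336]
200  [307 336]
220  [308 335]
240 [[107, 132, 126], [107, 132, 126], [107, 132, 126], [106, 131, 125], [107, 132, 125], [147, 149, 155], [144, 147, 150], [151, 154, 159], [149, 152, 157], [147, 150, 154], [108, 132, 126], [107, 132, 126], [107, 131, 126], [106, 130, 125], [105, 130, 124]] [308 335]
260  [241 403]
280  [231 412]
```

Emit:
servo_tool --pt "0.6 0 0 40 0" --pt "0.6 0 0 40 0" --pt "0.5 0 0 40 0" --pt "0.5 0 0 30 0" --pt "0.5 0 0 15 0" --pt "0.5 0 0 7 0" --pt "0.5 0 0 4.5 0" --pt "0.5 0 0 0 0"

```text
t: 22.92
tool_pos: [0.6431, -0.1482, -0.0139]
tool_rot: [2.096, 2.339, 0.001]
contact_force: [-0.1, -1.0, -0.4]
opening: 0.0425
grip_force: 0.0
```

Emit:
servo_tool --pt "0.35 0 0 0 0" --pt "0.2 0 0 0 0" --pt "0.1 0 0 0 0" --pt "0 0 0 0 0" --pt "0 0 0 0 0" --pt "0 0 0 0 0" --force 80

```text
t: 23.68
tool_pos: [0.643, -0.1481, -0.0139]
tool_rot: [2.096, 2.339, 0.001]
contact_force: [-0.4, 0.4, 4.9]
opening: 0.0098
grip_force: 78.9
```

```bash
python3 st.py
```

```text
pos [ 643.  -148.1  -13.9] yaw 96.26 t 23.675 F [-0.4  0.4  4.9] op 0.0098 grip 78.9
holder xy [ -19.94934703 -325.03690357] tilt [ 0.00111204 -0.00036099]
```

Emit:
servo_tool --pt "0 0 0 -20 0" --pt "0 0 0 -40 0" --pt "0 44.9 -12.6 0 0" --pt "0 44.9 -12.6 0 0" --pt "0 44.9 -12.6 0 0" --pt "0 44.9 -12.6 0 0" --pt "0 44.9 -12.6 0 0" --pt "0 44.9 -12.6 0 0" --pt "0 44.9 -12.6 0 0" --pt "0 0 0 0 -10.4" --pt "0 0 0 0 0" --pt "0 0 0 0 0"

```text
t: 25.18
tool_pos: [0.5204, 0.1545, 0.0452]
tool_rot: [-1.88, -2.517, 0.0]
contact_force: [0.5, -0.5, -2.7]
opening: 0.0099
grip_force: 78.4
```

```bash
python3 st.py;python3 - <<'E'
from h import *
o=get_obs();im=get_image("wrist");cv2.imwrite("pics/w9.png",im[:,:,::-1])
im=im[:,:,::-1].astype(int);hsv=cv2.cvtColor(im.astype(np.uint8),cv2.COLOR_BGR2HSV)
m=((hsv[...,1]<22)&(hsv[...,2]>60)).astype(np.uint8)
# expected SE blade in tool frame: bottom at tool z = TCP-13.9 -> top at z offset
z=-(0.006+.0139);c=get_calibration("wrist");M=np.linalg.inv(np.array(c["mount"]))
for p in((.08,-.015,z),(.08,.015,z),(.045,-.015,z),(.045,.015,z)):
    v=M@np.array([*p,1]);print(p,v[0]/v[2]*c["fx"]+c["cx"],v[1]/v[2]*c["fy"]+c["cy"])
n,lab,st,ce=cv2.connectedComponentsWithStats(m)
for i in range(1,n):
    if st[i,4]>300: print(st[i],ce[i])
    if st[i,0]<321<st[i,0]+st[i,2] and st[i,4]>800:
        for r in range(st[i,1],st[i,1]+90,10): print(r,np.where(lab[r]==i)[0][[0,-1]])
E
```

```text
pos [520.4 154.5  45.2] yaw 106.49 t 25.175 F [ 0.5 -0.5 -2.7] op 0.0099 grip 78.4
holder xy [-5.07061506e+01  2.82372129e-02] tilt [-1.89733030e-04 -7.54554067e-05]
(0.08, -0.015, -0.0199) 285.4397056549018 86.57515991697694
(0.08, 0.015, -0.0199) 357.4435929807829 86.54599044737897
(0.045, -0.015, -0.0199) 288.05357032792426 168.7811002221191
(0.045, 0.015, -0.0199) 354.9254209311795 168.74426745124768
[401  72  26  22 352] [413.98011364  82.40625   ]
[  429    78   186   262 12105] [532.14423792 167.98199091]
[  287    87    70   289 15366] [321.49023819 209.65300013]
87 [287 328]
97 [287 356]
107 [287 355]
117 [288 355]
127 [288 355]
137 [288 355]
147 [289 354]
157 [289 354]
167 [289 354]
[379 147  13  50 344] [385.40406977 171.09011628]
[449 201  65  20 737] [482.40434193 210.96065129]
[446 225  64  20 654] [478.90825688 235.23853211]
[444 249  61  36 680] [479.55147059 261.00147059]
```

Emit:
servo_tool --pt "0 0 0 20 0" --pt "0 0 0 15 0" --pt "0 0 0 8 0" --pt "0 0 0 2.5 -0.1" --pt "0 0 0 0 0" --pt "0 0 0 0 0"

```text
t: 25.98
tool_pos: [0.5211, 0.155, 0.0004]
tool_rot: [1.873, 2.521, 0.001]
contact_force: [-0.2, -0.2, -1.5]
opening: 0.0103
grip_force: 78.5
```

Emit:
servo_tool --pt "0 0 0 0.5 0" --pt "0 0 0 0 0" --pt "0 0 0 0 0"

```text
t: 26.35
tool_pos: [0.5205, 0.1549, -0.0007]
tool_rot: [1.874, 2.521, 0.0]
contact_force: [-0.5, 0.3, -1.9]
opening: 0.0101
grip_force: 78.5
```

```bash
python3 st.py
```

```text
pos [520.5 154.9  -0.7] yaw 106.77 t 26.35 F [-0.5  0.3 -1.9] op 0.0101 grip 78.5
holder xy [-50.47486946   0.35000598] tilt [ 2.54234518e-04 -4.86079676e-06]
```

Emit:
servo_tool --pt "0 0 0 0.6 0" --pt "0 0 4 0 0" --pt "0 0 3 0 0" --pt "0 0 1.5 0 0" --pt "0 0 0 0 0" --pt "0 0 0 0 0"

```text
t: 27.1
tool_pos: [0.5285, 0.1573, -0.0015]
tool_rot: [-1.874, -2.521, 0.0]
contact_force: [0.2, -0.4, -3.5]
opening: 0.0099
grip_force: 78.5
```

Emit:
servo_tool --pt "0 0 1 0 0" --pt "0 0 0.5 0 0" --pt "0 0 0 0 0"

```text
t: 27.48
tool_pos: [0.5301, 0.1577, -0.0013]
tool_rot: [1.874, 2.521, 0.0]
contact_force: [-0.9, 0.2, -3.5]
opening: 0.0103
grip_force: 78.5
```

Emit:
servo_tool --pt "0 0 1 0 0" --pt "0 0 0 0 0"

```text
t: 27.72
tool_pos: [0.5304, 0.1579, -0.0016]
tool_rot: [-1.873, -2.521, 0.002]
contact_force: [-1.6, -0.9, -0.9]
opening: 0.0102
grip_force: 78.5
```

```bash
python3 st.py
```

```text
pos [530.4 157.9  -1.6] yaw 106.78 t 27.725 F [-1.6 -0.9 -0.9] op 0.0102 grip 78.5
holder xy [-40.13331605   0.41647142] tilt [-0.00146206 -0.00042787]
```

Emit:
servo_tool --pt "0 0 1 0 0" --pt "0 0 0 0 0"

```text
t: 27.98
tool_pos: [0.5304, 0.1579, -0.0018]
tool_rot: [-1.872, -2.52, 0.005]
contact_force: [-5.4, -2.1, 0.8]
opening: 0.0099
grip_force: 78.9
```

Emit:
servo_tool --pt "0 0 1 0.5 0" --pt "0 0 0 0 0"

```text
t: 28.22
tool_pos: [0.5304, 0.1579, -0.0018]
tool_rot: [-1.871, -2.519, 0.009]
contact_force: [-11.0, -3.2, 6.9]
opening: 0.0102
grip_force: 79.7
```

```bash
python3 st.py
```

```text
pos [530.4 157.9  -1.8] yaw 106.79 t 28.225 F [-11.   -3.2   6.9] op 0.0102 grip 79.7
holder xy [-40.11310435   0.4156694 ] tilt [-0.00670824 -0.00200143]
```

Firm contact at holder x = -40.1 with the board against the stop. I'll ease the push, release and rise.

Emit:
servo_tool --pt "0 0 -1.5 0.2 0" --pt "0 0 0 0 0" --pt "0.15 0 0 0 0" --pt "0.25 0 0 0 0" --pt "0.4 0 0 0 0" --pt "0.4 0 0 0 0" --pt "0.4 0 0 -5 0" --pt "0.4 0 0 -15 0" --pt "0.4 0 0 -35 0" --pt "0.4 0 0 -45 0" --pt "0.4 0 0 -45 0" --pt "0.4 0 0 0 0"

```text
t: 29.72
tool_pos: [0.5351, 0.1588, 0.1498]
tool_rot: [1.869, 2.515, 0.013]
contact_force: [0.4, -0.6, 0.2]
opening: 0.0345
grip_force: 0.0
```

Emit:
servo_tool --pt "0.4 0 30 0 0" --pt "0.4 0 30 0 0" --pt "0.4 0 30 0 0" --pt "0.4 -30 0 0 0" --pt "0.4 -30 0 0 0" --pt "0.4 0 0 -20 0" --pt "0.4 0 0 0 0" --pt "0.4 0 0 0 0"

```text
t: 30.72
tool_pos: [0.6348, 0.1276, 0.1634]
tool_rot: [1.872, 2.522, 0.001]
contact_force: [-0.0, -0.8, -0.7]
opening: 0.0341
grip_force: 0.0
```

```bash
python3 st.py
python3 - <<'E'
from h import *
o=get_obs();im=get_image("wrist");cv2.imwrite("pics/w10.png",im[:,:,::-1]);np.save("o10.npy",o,allow_pickle=True)
im=im[:,:,::-1]
th=np.radians(16.65);c,s=np.cos(th),np.sin(th)
def hp(x,y,z):return [(569+c*x-s*y)/1e3,(169+s*x+c*y)/1e3,z/1e3]
# rectified sampling of image along holder-x at bed+~5.5mm height, several y
for y in(-60,-45,45,60):
    xs=np.arange(-62,-10,1.);uv=proj([hp(x,y,17.5) for x in xs],"wrist",o)
    ok=(uv>0).all()&(uv[:,0]<639).all()&(uv[:,1]<399).all()
    v=cv2.remap(cv2.cvtColor(im,cv2.COLOR_BGR2GRAY),uv[:,:1].astype(np.float32),uv[:,1:].astype(np.float32),cv2.INTER_LINEAR).ravel()
    print(y,ok,uv[0].round(),uv[-1].round());print(v.tolist())
for x in(-50,-31):
    ys=np.arange(-100,101,4.);uv=proj([hp(x,y,18) for y in ys],"wrist",o)
    v=cv2.remap(cv2.cvtColor(im,cv2.COLOR_BGR2GRAY),uv[:,:1].astype(np.float32),uv[:,1:].astype(np.float32),cv2.INTER_LINEAR).ravel()
    print("x",x,uv[0].round(),uv[-1].round(),v.tolist())
E
```

```text
pos [634.8 127.6 163.4] yaw 106.82 t 30.725 F [-0.  -0.8 -0.7] op 0.0341 grip 0.0
holder xy [ 51.1874539  -58.54185083] tilt [0.00071707 0.00029502]
-60 True [203. 177.] [256. 177.]
[38, 37, 38, 38, 39, 39, 36, 45, 83, 109, 110, 108, 106, 106, 105, 105, 106, 107, 107, 107, 109, 110, 110, 112, 112, 110, 109, 108, 109, 110, 109, 108, 108, 111, 112, 111, 111, 89, 37, 8, 4, 5, 7, 7, 9, 8, 7, 7, 7, 7, 7, 7]
-45 True [201. 162.] [255. 162.]
[38, 38, 38, 38, 38, 38, 37, 39, 94, 112, 109, 110, 109, 107, 105, 106, 107, 107, 108, 108, 109, 111, 110, 112, 113, 112, 109, 109, 109, 111, 112, 110, 108, 111, 112, 111, 113, 86, 33, 9, 7, 8, 7, 7, 7, 6, 5, 26, 142, 156, 154, 154]
45 True [190.  59.] [249.  59.]
[73, 71, 72, 72, 72, 72, 72, 85, 186, 197, 195, 192, 190, 193, 193, 194, 195, 197, 197, 195, 192, 194, 195, 200, 201, 196, 190, 191, 194, 193, 196, 198, 197, 199, 200, 197, 196, 169, 50, 13, 17, 17, 17, 18, 18, 16, 9, 105, 198, 208, 239, 244]
60 True [188.  39.] [248.  40.]
[72, 72, 72, 72, 73, 73, 70, 93, 191, 199, 196, 191, 190, 193, 195, 197, 197, 199, 199, 196, 194, 196, 195, 200, 200, 195, 191, 192, 195, 194, 195, 199, 199, 199, 203, 201, 203, 124, 26, 16, 18, 18, 17, 18, 17, 18, 18, 18, 17, 18, 17, 18]
x -50 [219. 216.] [197. -15.] [90, 89, 69, 37, 38, 69, 107, 107, 107, 108, 107, 108, 108, 109, 109, 106, 109, 111, 112, 112, 111, 111, 111, 111, 111, 110, 111, 110, 111, 111, 106, 193, 193, 192, 162, 190, 190, 191, 190, 191, 190, 189, 190, 191, 192, 142, 75, 76, 0, 0, 0]
x -31 [238. 216.] [220. -15.] [89, 88, 72, 38, 37, 44, 108, 107, 108, 108, 108, 109, 109, 109, 109, 110, 110, 111, 111, 112, 112, 112, 113, 124, 110, 114, 112, 113, 113, 114, 109, 198, 198, 199, 199, 198, 199, 198, 198, 199, 198, 198, 199, 199, 199, 149, 76, 76, 0, 0, 0]
```

The straightedge reads x = -54 to -25, y = -79 to +81, parallel, with the board's black edge directly behind it. I'm handing in.

```bash
python3 -c "
from station import *
print(finish_job())"
```

```text
the job is handed in; nothing more can be done
None
```

The job is handed in at about 31 s of the 58 s allowed: the board is under both lips against the end stop, and the straightedge lies centred and flush along the board's front edge. Both are released, and I saw no contact with the other things on the bench; the station did not report a verdict.

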